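Set a re-glued phone in its clamping mould

ROBOT

A 6-joint arm with a two-finger parallel gripper is mounted at the origin on the work surface. World frame = base frame: x ahead of the robot, y to its left, z up, the work surface at z = 0. Lengths are in m, angles in rad, forces in N, time in s.
With the tool pointing down it reaches from about 0.25 to 0.85 m from the base axis. Payload 12.5 kg.
Tool frame: the origin (TCP) lies midway between the tips of the shut fingers; the grasp point (between the pads) lies 19 mm behind it; z points along the fingers, x is the direction in which the jaws open and shut, and the axes are right-handed (so a half turn about z gives the same grasp; the last joint's range is limited). The gripper opens to 93 mm and grips with 3 to 60 N. Pads are 15 mm wide; open, the fingers measure 128 mm over their backs; the gripper's body (75 mm by 188 mm) begins 65 mm behind the grasp point.
Start: joints at [-1.333, 0.351, 1.652, -0, 1.139, -0.085], TCP at [0.174, -0.522, 0.219] pointing down, gripper open.
Joint ranges: [-2.75, 2.75], [-0.79, 2.1], [0.01, 2.65], [-1.57, 4.71], [0.07, 3.14], [-2.87, 2.87]. Speed limits (rad/s): [2.22, 2.22, 2.79, 3.14, 3.14, 3.14].

INTERFACE

Orientations are given as a unit quaternion [x, y, z, w].
In Python, from station import r, ik, grab_frame, order gives the robot as it stands. Calls block until the motion is done:
- r.goto(position, orientation): joint-space move of the TCP to a pose.
- r.servo_line(position, rotation=None, feed=0.15): straight line of the TCP; rotation=None keeps the orientation; feed is the mean speed in m/s.
- r.goto_joints(angles): joint-space move.
- r.gripper_to(opening, effort=None): finger opening in m; effort is the grip in N (None keeps the last); returns when the fingers have stopped.
- r.sleep(seconds).
- ik(position, orientation): joint angles nearest the present ones, or None.
- r.get_obs(): the state.
- grab_frame(name): name is "scene" or "top" or "wrist"; returns a dict with "img" (384x512x3 uint8, red, green, blue), "z_map" (384x512 float32, m along the optical axis (not along the pixel's ray), 0 where there is no reading), "fx", "fy", "cx", "cy" (pixels), "extrinsics" (4x4, takes a point from camera to world coordinates). Camera axes: x right, y down, z forward; pixel columns grow to the right and rows downward; lengths in m; the calibration is good to about 2 mm. A picture is of the moment at which its call begins.
A pose or a line that the arm cannot do raises r.MotionError and nothing moves.
- order.hand_in(): hands the job in, once; it reports no verdict.
The state is a dict: "time_s": time; "joint_positions": joint angles; "joint_vel": joint speeds; "tau": joint torques, N m; "eef_pos": TCP position; "orientation": TCP orientation; "force": force on the tool from outside, world axes, zero at the start; "torque": the same for the moment, N m; "finger_gap": finger opening in m.
Only numpy, scipy, OpenCV 4.12 (cv2) and the standard library are available. Lean on these libraries where they do the work, as an engineer would, in place of code of your own. Each camera call takes 0.05 s, during which the arm holds its last target. There are 200 camera calls.

TASK

The phone's new back has just been glued on: lay the phone flat in the mould whose cavity fits its outline, right down on the cavity floor and let go of it, then set the pressure block squarely on top of it in the same cavity, so that it lies flat on the phone. Lower both gently rather than dropping them, and do not shift or knock over the bottle, the screwdriver or the parts tray.

Things in the scene. Friction and masses are not known exactly. Their poses are not given: they have to be found in the camera images.
- phone: sturdy black phone, a flat slab 146 (x) x 64 (y) x 12 (z) mm, about 0.23 kg, lying loose on the bench back up; origin at the centre of its underside, x along its length. End for end it may go either way round
- press_block: pressure block: bright steel slab 146 (x) x 64 (y) x 20 (z) mm with a black bar handle standing on its top, 90 (x) x 22 (y) mm, reaching from 20 to 62 mm above the underside; about 0.6 kg, standing loose on the bench; origin at the centre of its underside. It may go either way round
- mould_large: fixed aluminium mould, outside 178 (x) x 96 (y) x 28 (z) mm, open-topped rectangular cavity 150 (x) x 68 (y) mm, 20 deep; walls 14 mm thick with a 4 mm sloping lead-in at the mouth. The middle 50 mm of both long walls is cut away down to the cavity floor, through to the outside, as finger notches. Origin at the centre of its underside, x along its length
- mould_large_pocket (a point): centre of the floor of the large mould's cavity, 8 mm above the bench; axes as the mould's
- mould_small: fixed aluminium mould of the same make for smaller phones: outside 140 (x) x 86 (y) x 28 (z) mm, cavity 112 (x) x 58 (y) mm, 20 deep; origin at the centre of its underside. It stays empty
- bottle: white closed bottle, 52 mm diameter, 120 mm tall, standing loose; origin at the centre of its underside. Leave alone
- screwdriver: screwdriver 170 mm long lying loose on the bench. Leave alone
- parts_tray: grey open tray 110 x 160 x 28 mm with compartments; origin at the centre of its underside. Leave alone
Mind the look-alikes: they are no part of the job. Several things look just like the phone: the one meant starts farthest to the robot's right. Leave any purple look-alike of the press_block alone.

How it is judged:
By the outcome, as a careful person would: the job done as asked, in the order asked, and still so for the second after the job is handed in, with the robot touching nothing.
It also fails if it takes over 58 s, if anything falls off the work surface, if the arm or the gripper's body presses on something with over 40 N, if the wrist force passes 120 N, or if a joint passes its speed limit or range.

## Working session

There is one attempt and no reset: what is moved stays moved. The work goes in short steps, each a Python script; the robot and the scene stay as the last script left them, time stands still between calls to the robot, and variables do not carry over. Pictures are saved under pics/ and viewed, about 8 in all and at most 12, crops included, and the job is handed in when it is done.

```bash
ls; mkdir -p pics; python3 - <<'E'
from station import r, grab_frame
import cv2, numpy as np, pickle
fs={}
for n in ("scene","top"):
    f=grab_frame(n); fs[n]=f
    print(n,f["fx"],f["cx"],f["cy"],np.round(f["extrinsics"],3).tolist())
    cv2.imwrite(f"pics/{n}0.png",cv2.cvtColor(f["img"],cv2.COLOR_RGB2BGR))
pickle.dump(fs,open("f0.pkl","wb"))
o=r.get_obs();print(o["time_s"],o["eef_pos"],o["orientation"],o["force"])
E
```

```text
pics
scene 453.1586513940175 251.31417933218995 196.79182588763854 [[0.019, 0.6, -0.8, 1.786], [1.0, 0.004, 0.027, -0.005], [0.02, -0.8, -0.6, 0.974], [0.0, 0.0, 0.0, 1.0]]
top 349.43477560695624 258.74759422859523 193.69122868891893 [[0.029, -0.997, 0.073, 0.461], [-0.999, -0.031, -0.034, 0.065], [0.037, -0.072, -0.997, 1.071], [0.0, 0.0, 0.0, 1.0]]
0.1 [ 0.17441926 -0.52127528  0.21818069] [ 8.11538960e-01 -5.84298084e-01 -3.85539278e-04 -3.41863438e-04] [1.27706414 0.08645583 0.25005195]
```

View pics/top0.png

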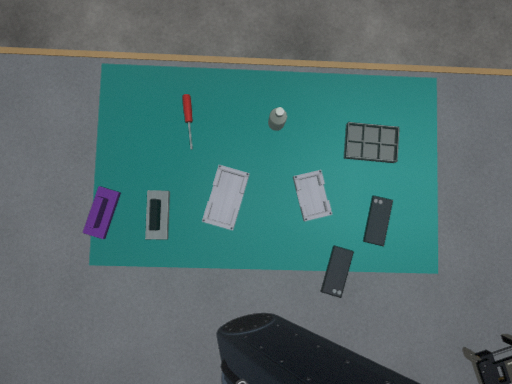

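View pics/scene0.png

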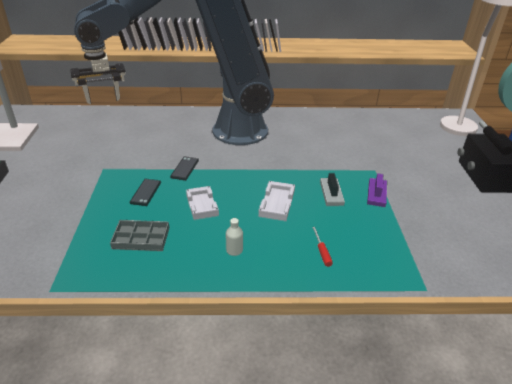

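The top view shows the target phone at (378,220), furthest right, with a look-alike at (337,272). The large mould is at (226,197), the small one at (313,196), the steel block at (157,215) and the purple one at (101,213). Image right is the robot's right. I'll take coarse poses from this view, then go and look from near with the wrist camera.

```bash
cat > h.py <<'E'
import numpy as np, cv2
from scipy.spatial.transform import Rotation as R
def unproject(f,uv,z):
    """pixels -> world points on the plane at height z"""
    uv=np.asarray(uv,float).reshape(-1,2); E=f["extrinsics"]
    d=np.c_[(uv[:,0]-f["cx"])/f["fx"],(uv[:,1]-f["cy"])/f["fy"],np.ones(len(uv))]@E[:3,:3].T
    return E[:3,3]+d*((z-E[2,3])/d[:,2])[:,None]
def down(a):
    """tool pointing down, tool x at angle a in the world xy plane"""
    return (R.from_euler("z",a)*R.from_euler("x",np.pi)).as_quat()
def world_map(f):
    v,u=np.mgrid[:384,:512]; Z=f["z_map"]; E=f["extrinsics"]
    P=np.stack([(u-f["cx"])/f["fx"]*Z,(v-f["cy"])/f["fy"]*Z,Z],-1)@E[:3,:3].T+E[:3,3]
    P[Z==0]=np.nan
    return P
def rect(p):
    """world xy points -> centre, yaw of long side (-pi/2..pi/2), (long, short)"""
    p=np.asarray(p)[:,:2]
    c,(w,h),a=cv2.minAreaRect((p*1000).astype(np.float32)); a=np.radians(a)
    if w<h: w,h,a=h,w,a+np.pi/2
    a=(a+np.pi/2)%np.pi-np.pi/2
    return np.array(c)/1000,a,(w,h)
def show(f,name):
    cv2.imwrite(f"pics/{name}.png",cv2.cvtColor(f["img"],cv2.COLOR_RGB2BGR))
E
python3 - <<'E'
from h import *; import pickle
f=pickle.load(open("f0.pkl","rb"))["top"]; P=world_map(f); img=f["img"].astype(int)
hsv=cv2.cvtColor(f["img"],cv2.COLOR_RGB2HSV)
V=hsv[...,2];S=hsv[...,1]
print("bench z",np.nanmedian(P[100:110,240:250,2]))
def blob(mask,seed,z,name):
    m=cv2.morphologyEx(mask.astype(np.uint8),cv2.MORPH_CLOSE,np.ones((5,5)))
    n,l=cv2.connectedComponents(m)
    lab=l[seed[1]-4:seed[1]+5,seed[0]-4:seed[0]+5]; k=np.bincount(lab[lab>0]).argmax()
    pts=np.argwhere(l==k)[:,::-1]
    c,a,s=rect(unproject(f,pts,z)); print(name,len(pts),np.round(c,4),round(np.degrees(a),1),np.round(s,1), "z",np.round(np.nanpercentile(P[l==k][:,2],[5,50,95]),3))
blob(V<70,(378,220),.012,"phone"); blob(V<70,(337,272),.012,"lookalike")
nt=(S<60)&(V>90)
blob(nt,(220,215),.028,"mouldL");blob(nt,(313,196),.028,"mouldS")
blob(S<110,(150,230),.02,"block")
print(hsv[230,150],hsv[215,157],hsv[220,378],hsv[197,226])
E
```

```text
bench z 0.0011335128352413237
phone 951 [ 0.4682 -0.3379] -11.1 [143.5  64. ] z [0.009 0.013 0.016]
lookalike 1023 [ 0.312 -0.214] -15.0 [143.9  64.6] z [0.009 0.012 0.015]
mouldL 1893 [0.5257 0.1281] -14.3 [177.2  95.5] z [0.005 0.009 0.03 ]
mouldS 1308 [ 0.5392 -0.1314] 15.0 [138.5  87.8] z [0.005 0.01  0.03 ]
block 1121 [0.4672 0.3292] 0.6 [146.1  66.7] z [0.014 0.021 0.063]
[90 25 91] [ 93 138  37] [98 45 68] [113  19 172]
```

```bash
python3 - <<'E'
from station import r, ik, grab_frame
from h import *; import pickle
fs={}
for n,p,a in (("mould",(.5257,.1281),-14.3),("phone",(.4682,-.3379),-11.1)):
    q=down(np.radians(a-90)); print(n,ik([*p,.26],q))
    r.goto([*p,.26],q); r.sleep(.3)
    f=grab_frame("wrist"); o=r.get_obs(); fs[n]=(f,o); show(f,n+"1")
    print(o["time_s"],o["eef_pos"],np.round(o["joint_positions"],2),np.round(o["force"],2))
pickle.dump(fs,open("f1.pkl","wb"))
a,b=[cv2.imread(f"pics/{n}1.png") for n in fs]
cv2.imwrite("pics/both1.png",cv2.resize(np.vstack([a,b]),(400,600)))
print(f["fx"],np.round(f["extrinsics"],3))
E
```

```text
mould [0.15297202 0.29433899 1.62427649 0.         1.22297717 1.97335043]
3.0667 [0.52574521 0.12794171 0.25999094] [ 0.15  0.29  1.62 -0.    1.22  1.97] [-0.05 -0.9  -0.09]
phone [-7.05762944e-01  3.62749147e-01  1.52899270e+00 -4.44089210e-16
  1.24985081e+00  1.05876493e+00]
5.1333 [ 0.46837766 -0.33761457  0.26001261] [-0.71  0.36  1.53  0.    1.25  1.06] [ 0.79 -0.6   0.07]
332.64779178602424 [[-0.192 -0.94  -0.282  0.548]
 [-0.981  0.184  0.055 -0.353]
 [ 0.     0.287 -0.958  0.427]
 [ 0.     0.     0.     1.   ]]
```

View pics/both1.png

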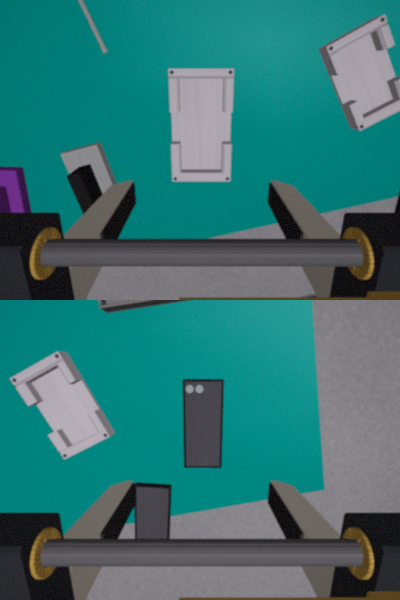

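```bash
cat >> h.py <<'E'
def find(f,kind,z,seed):
    """object at the seed pixel: centre, yaw, size at plane z, from the wrist view"""
    hsv=cv2.cvtColor(f["img"],cv2.COLOR_RGB2HSV); H,S,V=cv2.split(hsv)
    bench=(S>110)&(H>70)&(H<100)&(V>60)
    m={"mould":(S<70)&(V>100),"phone":V<105,"any":~bench}[kind].astype(np.uint8)
    m=cv2.morphologyEx(m,cv2.MORPH_CLOSE,np.ones((5,5)))
    m=cv2.morphologyEx(m,cv2.MORPH_OPEN,np.ones((3,3)))
    n,l=cv2.connectedComponents(m); pts=np.argwhere(l==l[seed[1],seed[0]])[:,::-1]
    return rect(unproject(f,pts,z)),pts
E
python3 - <<'E'
from h import *; import pickle
fs=pickle.load(open("f1.pkl","rb"))
for n,k,z,s in (("mould","mould",.028,(250,160)),("mould","any",.028,(250,160)),("phone","any",.012,(260,170)),("phone","any",.006,(260,170))):
    f,o=fs[n]; (c,a,sz),pts=find(f,k,z,s)
    print(n,k,len(pts),np.round(c,4),round(np.degrees(a),2),np.round(sz,1),pts.min(0),pts.max(0))
E
```

```text
mould mould 11543 [0.5251 0.1297] -14.35 [179.1  97.3] [215  87] [299 232]
mould any 11728 [0.5251 0.1296] -14.35 [179.1  99. ] [214  87] [300 232]
phone any 5432 [ 0.4688 -0.339 ] -11.41 [142.2  61.1] [235 102] [285 213]
phone any 5432 [ 0.4677 -0.3388] -11.41 [144.3  61.9] [235 102] [285 213]
```

```bash
python3 - <<'E'
from station import r, ik, grab_frame
from h import *
c=[.4687,-.3388]; q=down(np.radians(-11.4-90))
r.goto([*c,.06],q)
r.servo_line([*c,.0025],feed=.06)
o=r.get_obs(); print(o["time_s"],o["eef_pos"],o["force"])
r.gripper_to(.05,25); r.sleep(.2)
o=r.get_obs(); print(o["time_s"],o["finger_gap"],o["force"])
r.servo_line([*c,.10],feed=.12)
m=[.5252,.1294]; qm=down(np.radians(-14.35-90))
r.goto([*m,.10],qm); r.sleep(.2)
f=grab_frame("wrist"); show(f,"hold2")
o=r.get_obs(); print(o["time_s"],o["eef_pos"],o["finger_gap"],o["force"])
import pickle; pickle.dump((f,o),open("f2.pkl","wb"))
E
```

```text
7.0583 [ 0.46889781 -0.33899207  0.00286402] [ 0.47995064  0.37647159 -1.0478911 ]
7.8333 0.06370843252994163 [-0.51584263 -0.53050751  1.65023927]
10.775 [0.52536421 0.12889739 0.09999437] 0.06362333366283905 [ 0.46214405 -0.66640354 -2.03408862]
```

View pics/hold2.png

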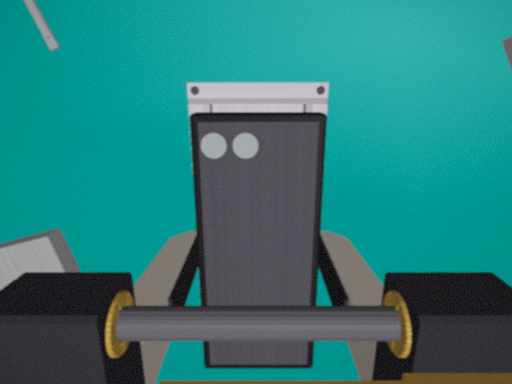

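The phone is held level, between the fingers and over the mould. Its corners are at about (192,113), (327,113), (205,366) and (312,366). The mould's far edge is at row 83, columns 187–329. I'll turn these into positions and correct before lowering.

```bash
python3 - <<'E'
from h import *; import pickle
f,o=pickle.load(open("f2.pkl","rb"))
a=np.radians(-14.35); U=np.array([np.cos(a),np.sin(a)]); W=np.array([-U[1],U[0]])
t=o["eef_pos"][:2]; m=np.array([.5252,.1294])
rel=lambda uv,z,c:np.round(1000*np.c_[(unproject(f,uv,z)[:,:2]-c)@U,(unproject(f,uv,z)[:,:2]-c)@W],1)
print("phone rel TCP",rel([(192,113),(327,113),(205,366),(312,366)],.1092,t).tolist())
print("phone P-z", np.round(world_map(f)[[130,200,280,350],260,2],4))
print("mould rel est",rel([(187,83),(329,83)],.028,m).tolist())
print("cavity edge lines", rel([(211,108),(305,108)],.028,m).tolist())
print((t-m)@U,(t-m)@W)
E
```

```text
phone rel TCP [[72.8, 30.9], [72.7, -31.4], [-71.4, 31.7], [-71.5, -31.0]]
phone P-z [0.1106 0.1103 0.1094 0.1107]
mould rel est [[88.6, 48.3], [88.5, -48.5]]
cavity edge lines [[72.1, 32.6], [72.0, -32.8]]
0.0002836563219428359 -0.0004462311757802986
```

```bash
python3 - <<'E'
from station import r, ik, grab_frame
from h import *
a=np.radians(-14.35); U=np.array([np.cos(a),np.sin(a)])
m=np.array([.5252,.1294])-.0009*U
r.servo_line([*m,.036],feed=.08); r.sleep(.15)
f0=np.array(r.get_obs()["force"])
for z in (.028,.022,.018,.015,.0125,.011,.0105):
    r.servo_line([*m,z],feed=.04); o=r.get_obs(); d=o["force"]-f0
    print(z,np.round(o["eef_pos"],4),np.round(d,1),round(o["finger_gap"],4))
    if np.linalg.norm(d)>12: print("contact"); break
f=grab_frame("wrist"); show(f,"in3"); print(o["time_s"])
E
```

```text
0.028 [0.5241 0.1296 0.0276] [ 1.  -0.6  0.5] 0.0639
0.022 [0.5241 0.1296 0.0217] [-0.4 -0.1  0.1] 0.0636
0.018 [0.5242 0.1296 0.0178] [-0.4 -0.2 -0.5] 0.0636
0.015 [0.5242 0.1296 0.0148] [-0.3 -0.3 -0.6] 0.0637
0.0125 [0.5242 0.1296 0.0123] [-1.  -0.2  0.3] 0.0638
0.011 [0.5243 0.1296 0.0109] [-0.2 -0.1 -0.5] 0.0637
0.0105 [0.5244 0.1296 0.0106] [-0.2 -0.2  0.6] 0.064
13.775
```

View pics/in3.png

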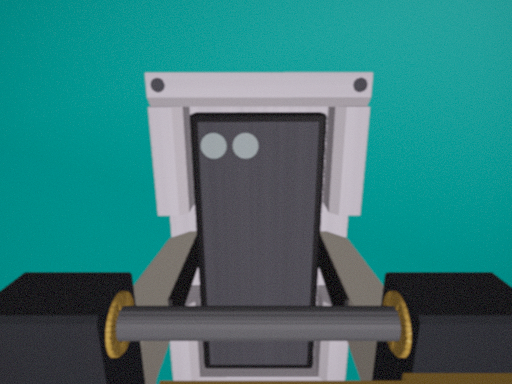

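The phone is inside the cavity: its edges clear the walls on both sides and there was no contact force. Next I'll ease it to the floor, release and check it, then look at the block.

```bash
python3 - <<'E'
from station import r, ik, grab_frame
from h import *; import pickle
a=np.radians(-14.35); U=np.array([np.cos(a),np.sin(a)])
m=np.array([.5252,.1294])-.0009*U
f0=np.mean([r.get_obs()["force"]],0)
for z in (.0100,.0095,.0090):
    r.servo_line([*m,z],feed=.02); o=r.get_obs(); d=o["force"]-f0
    print(z,np.round(o["eef_pos"],4),np.round(d,1))
    if d[2]>4: break
r.gripper_to(.080); r.servo_line([*m,.06],feed=.12)
r.goto([.5252,.1294,.26],down(np.radians(-14.35-90))); r.sleep(.2); f=grab_frame("wrist"); fa=f
show(f,"mould4")
b=[.4672,.3292]; r.goto([*b,.26],down(np.radians(.6-90))); r.sleep(.3); f=grab_frame("wrist"); show(f,"block4")
o=r.get_obs(); print(o["time_s"],o["eef_pos"],np.round(o["joint_positions"],2))
pickle.dump((fa,f,o),open("f4.pkl","wb"))
A,B=[cv2.imread(f"pics/{n}.png") for n in ("mould4","block4")]
cv2.imwrite("pics/both4.png",np.vstack([A[70:270,100:420],B[40:340,100:420]]))
E
```

```text
0.01 [0.5244 0.1296 0.0106] [-2.8 -0.7  8.8]
17.4167 [0.46757622 0.32858928 0.2600387 ] [ 0.53  0.35  1.54 -0.    1.25  2.09]
```

View pics/both4.png

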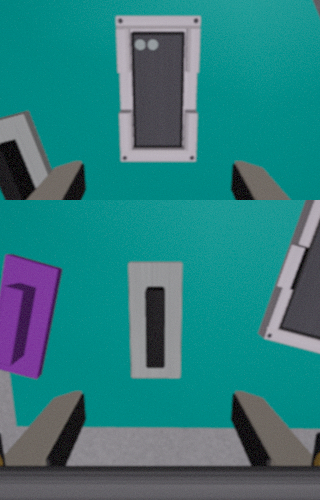

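The phone lies flat in the cavity with an even margin. The block (crop 128–183 × 262–378) stands with its handle centred and the purple one well off to the side. I'll measure both.

```bash
python3 - <<'E'
from h import *; import pickle
fa,f,o=pickle.load(open("f4.pkl","rb"))
P=world_map(fa); print("phone z", [round(float(np.nanmedian(P[v-3:v+4,u-3:u+4,2])),4) for u,v in ((245,130),(270,130),(245,205),(270,205))])
for z in (.02,): 
    (c,a,s),pts=find(f,"any",z,(255,230)); print("block",np.round(c,4),round(np.degrees(a),2),np.round(s,1),pts.min(0),pts.max(0))
V=cv2.cvtColor(f["img"],cv2.COLOR_RGB2HSV)[...,2]
n,l=cv2.connectedComponents((V<80).astype(np.uint8)); h=np.argwhere(l==l[170,255])[:,::-1]
c,a,s=rect(unproject(f,h,.062)); print("handle",np.round(c,4),round(np.degrees(a),2),np.round(s,1),h.min(0),h.max(0))
(c,a,s),pts=find(fa,"any",.028,(255,160)); print("mould",np.round(c,4),round(np.degrees(a),2),np.round(s,1))
E
```

```text
phone z [0.0208, 0.0207, 0.021, 0.021]
block [0.4841 0.2523] -89.52 [540.  326.2] [83  0] [511 268]
handle [0.4688 0.3321] -0.11 [91.4 20. ] [246 127] [264 207]
mould [0.5252 0.1296] -14.37 [179.2  99. ]
```

```bash
python3 - <<'E'
from station import r, ik, grab_frame
from h import *; import pickle
_,f,_=pickle.load(open("f4.pkl","rb"))
(c,a,s),pts=find(f,"any",.02,(240,150)); print("block",np.round(c,4),round(np.degrees(a),2),np.round(s,1),pts.min(0),pts.max(0))
assert 140<s[0]<152 and 60<s[1]<70
q=down(a-np.pi/2)
r.gripper_to(.06); r.goto([*c,.10],q); r.servo_line([*c,.025],feed=.08)
o=r.get_obs(); print(o["time_s"],o["force"]); r.gripper_to(.012,45); r.sleep(.2)
o=r.get_obs(); print(o["finger_gap"],o["force"])
r.servo_line([*c,.13],feed=.12)
m=[.5252,.1296]; r.goto([*m,.13],down(np.radians(-14.36-90))); r.sleep(.2)
f=grab_frame("wrist"); show(f,"hold5"); o=r.get_obs(); print(o["time_s"],o["eef_pos"],o["finger_gap"])
pickle.dump((f,o),open("f5.pkl","wb"))
E
```

```text
block [0.467  0.3322] 0.64 [147.4  65.1] [228 101] [282 218]
19.75 [-0.47885112  0.44853317  0.00125861]
0.021877192520034165 [-0.02828041 -1.00439774  2.0362923 ]
22.7667 [0.52503596 0.1304742  0.12993668] 0.02151228680805633
```

View pics/hold5.png

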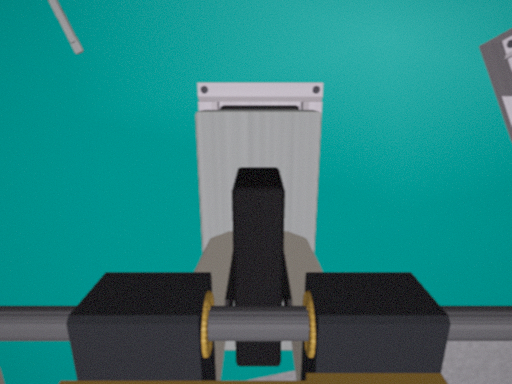

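The block is held over the mould, with the slab's far corners at (196,111) and (321,111) and its near edge at about row 350. The mould's far edge is at row 83, columns 197–323. I'll compute the offsets and the tilt.

```bash
python3 - <<'E'
from h import *; import pickle
f,o=pickle.load(open("f5.pkl","rb")); 
V=cv2.cvtColor(f["img"],cv2.COLOR_RGB2GRAY).astype(int)
print("col215",V[104:118,215]); print("col 230",V[340:360,228],f["img"][340:360:3,228].tolist()); print("row130",V[130,188:206],V[130,312:330]); print("row230",V[225,192:212],V[225,308:326])
a=np.radians(-14.36); U=np.array([np.cos(a),np.sin(a)]); W=np.array([-U[1],U[0]])
t=o["eef_pos"][:2]; m=np.array([.5252,.1296])
rel=lambda uv,z,c:np.round(1000*np.c_[(unproject(f,uv,z)[:,:2]-c)@U,(unproject(f,uv,z)[:,:2]-c)@W],1)
print("slab rel TCP",rel([(196,111),(321,111),(228,349),(290,349)],.125,t).tolist())
P=world_map(f); print("slab z",[np.round(np.nanmedian(P[v-2:v+3,u-2:u+3],axis=(0,1))[2],4) for u,v in ((205,120),(312,120),(215,200),(300,200),(230,346),(288,346))])
print("mould",rel([(197,83),(323,83)],.028,m).tolist()); print((t-m)@U,(t-m)@W)
E
```

```text
col215 [182 181 181 184 180 161 127 128 152 163 165 161 164 161]
col 230 [109 146 158 162 161 164 162 165 157 150 132 112 101 101 103 101 100 102
 101  97] [[110, 108, 112], [161, 162, 162], [164, 161, 164], [145, 153, 152], [0, 145, 139], [0, 145, 139], [0, 144, 141]]
row130 [107 107 107 107 106 107 111 128 139 156 161 165 164 163 163 163 162 161] [161 161 161 162 166 164 161 157 145 132 122 117 111 119 115 116 121 111]
row230 [105 104 105 105 104 104 104 102 122 138 154 162 162 163 163 165 161 160
 161 164] [160 160 159 162 161 163 155 143 124 104 104 105 104 104 102 105 104 105]
slab rel TCP [[72.8, 31.9], [72.9, -30.8], [-72.1, 19.5], [-72.1, -19.4]]
slab z [np.float64(0.1252), np.float64(0.1257), np.float64(0.1257), np.float64(0.1258), np.float64(0.1259), np.float64(0.1258)]
mould [[88.6, 48.4], [88.7, -48.3]]
-0.00037572630433234334 0.0008062020447569768
```

Level to within about 0.5 mm; the block sits about 1.3 mm to the +W (left) side. I'll correct that, go down to just above the mouth and measure again there.

```bash
python3 - <<'E'
from station import r, grab_frame
from h import *; import pickle
a=np.radians(-14.36); U=np.array([np.cos(a),np.sin(a)]); W=np.array([-U[1],U[0]])
m=np.array([.5252,.1296]); t=m-.0005*U-.0010*W
r.servo_line([*t,.060],feed=.10); r.sleep(.4)
f=grab_frame("wrist"); show(f,"near6"); o=r.get_obs(); print(o["time_s"],o["eef_pos"]-np.r_[t,.06],o["force"])
pickle.dump((f,o),open("f6.pkl","wb"))
rel=lambda uv,z:np.round(1000*np.c_[(unproject(f,uv,z)[:,:2]-m)@U,(unproject(f,uv,z)[:,:2]-m)@W],1)
# slab side edges: half-level crossings along rows between the bright slab and its surroundings
G=cv2.cvtColor(f["img"],cv2.COLOR_RGB2GRAY).astype(int)
for v in (125,150,175,200,225): print(v,G[v,190:206].tolist(),G[v,310:328].tolist())
print("TCP rel",(o["eef_pos"][:2]-m)@U,(o["eef_pos"][:2]-m)@W)
cv2.imwrite("pics/near6c.png",cv2.resize(cv2.imread("pics/near6.png")[40:384,130:390],None,fx=1.7,fy=1.7,interpolation=cv2.INTER_CUBIC))
E
```

```text
24.0667 [6.16310465e-05 1.56252161e-05 1.70704118e-04] [-0.19142118 -0.16393758 -6.85160384]
125 [192, 191, 187, 185, 176, 164, 147, 152, 158, 164, 158, 159, 156, 157, 160, 158] [156, 154, 156, 156, 159, 158, 160, 158, 155, 156, 154, 160, 181, 190, 191, 188, 189, 189]
150 [189, 190, 193, 189, 184, 178, 165, 157, 151, 157, 162, 162, 160, 156, 159, 158] [156, 156, 159, 157, 155, 160, 156, 158, 157, 158, 168, 185, 188, 188, 191, 189, 190, 189]
175 [192, 189, 189, 192, 190, 186, 183, 176, 163, 148, 153, 159, 163, 159, 160, 157] [157, 156, 155, 159, 161, 157, 156, 148, 162, 178, 187, 191, 190, 190, 189, 189, 190, 189]
200 [188, 188, 188, 190, 189, 189, 189, 188, 184, 166, 154, 147, 158, 157, 158, 162] [157, 156, 157, 160, 158, 155, 156, 177, 185, 190, 192, 189, 192, 190, 188, 190, 186, 168]
225 [178, 189, 190, 189, 187, 189, 189, 188, 187, 188, 176, 160, 151, 154, 158, 161] [155, 157, 158, 159, 155, 163, 180, 191, 191, 192, 190, 192, 188, 189, 188, 169, 145, 118]
TCP rel -0.0004441697869396844 -0.0009695776302170579
```

View pics/near6c.png

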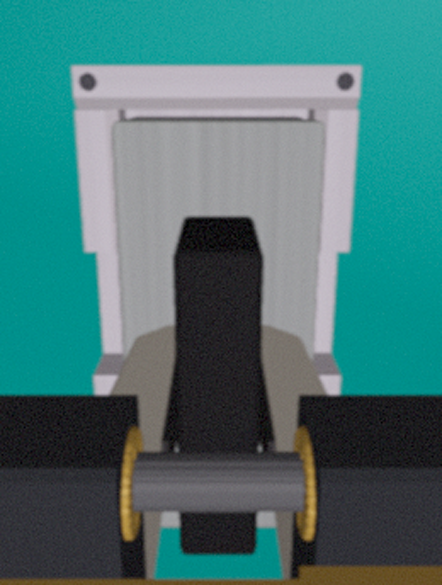

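The slab is just above the mouth, roughly square in it. Its edges are at columns 196–321.5 (row 125) and 201.2–315.7 (row 225), its far edge at about row 111. The mould's far corners are at about (173,78) and (342,78).

```bash
python3 - <<'E'
from h import *; import pickle
f,o=pickle.load(open("f6.pkl","rb"))
a=np.radians(-14.36); U=np.array([np.cos(a),np.sin(a)]); W=np.array([-U[1],U[0]]); m=np.array([.5252,.1296])
rel=lambda uv,z:np.round(1000*np.c_[(unproject(f,uv,z)[:,:2]-m)@U,(unproject(f,uv,z)[:,:2]-m)@W],2)
G=cv2.cvtColor(f["img"],cv2.COLOR_RGB2GRAY).astype(int)
print("slab",rel([(196,125),(321.5,125),(201.2,225),(315.7,225),(258,110.5)],.0552).tolist())
for v in (85,92,130,150,170): 
    b=np.where(G[v]>150)[0]; b=b[(b>140)&(b<380)]; print("mould row",v,b.min(),b.max(),rel([(b.min()-.5,v),(b.max()+.5,v)],.028).tolist())
c=np.where(G[:130,258]>150)[0]; print("mould far",c.min(),rel([(258,c.min()-.5)],.028).tolist())
E
```

```text
slab [[65.61, 31.12], [65.58, -32.6], [11.06, 31.18], [11.02, -32.34], [72.75, -0.36]]
mould row 85 172 342 [[85.58, 48.82], [85.54, -48.45]]
mould row 92 173 341 [[81.78, 48.54], [81.73, -48.15]]
mould row 130 175 339 [[60.31, 48.95], [60.26, -48.51]]
mould row 150 177 337 [[48.44, 48.61], [48.39, -48.14]]
mould row 170 179 336 [[36.16, 48.26], [36.1, -48.36]]
mould far 78 [[89.59, -0.38]]
```

```bash
python3 - <<'E'
from station import r, grab_frame
from h import *
a=np.radians(-14.36); U=np.array([np.cos(a),np.sin(a)]); W=np.array([-U[1],U[0]])
m=np.array([.5252,.1296]); t=m-.0001*U-.0002*W
r.servo_line([*t,.058],feed=.03); r.sleep(.2); f0=r.get_obs()["force"]
for z in (.055,.052,.050,.048,.047,.0465,.046,.0455,.045,.0445,.044):
    r.servo_line([*t,z],feed=.03); o=r.get_obs(); d=o["force"]-f0
    print(z,np.round(o["eef_pos"],4),np.round(d,1))
    if np.linalg.norm(d)>9: print("contact"); break
print(o["time_s"]); f=grab_frame("wrist"); show(f,"in7")
P=world_map(f); print([np.round(np.nanmedian(P[v-2:v+3,u-2:u+3],axis=(0,1))[2],4) for u,v in ((205,120),(312,120),(215,200),(300,200),(230,346),(288,346))])
E
```

```text
0.055 [0.5249 0.1294 0.0548] [-0.2 -0.9  0.1]
0.052 [0.5249 0.1294 0.0518] [-0.6 -0.8 -0.3]
0.05 [0.525  0.1294 0.0499] [-0.5 -1.   0.8]
0.048 [0.525  0.1294 0.0479] [-0.2  0.2  0.4]
0.047 [0.525  0.1294 0.047 ] [-0.6 -0.6  0.3]
0.0465 [0.5251 0.1294 0.0465] [-1.1  0.2 -0.3]
0.046 [0.525  0.1294 0.046 ] [0.1 0.7 0.3]
0.0455 [0.525  0.1294 0.0455] [-0.2 -1.1  0.2]
0.045 [0.5251 0.1294 0.045 ] [-0.4 -0.9 -0. ]
0.0445 [0.5251 0.1294 0.045 ] [-4.5 -1.2 11.9]
contact
27.0167
[np.float64(0.0406), np.float64(0.0407), np.float64(0.0405), np.float64(0.0406), np.float64(0.0406), np.float64(0.041)]
```

Contact came at exactly the expected height, and the slab top is level at 40.6 mm (nominal 40). I'll release, retreat and check.

```bash
python3 - <<'E'
from station import r, grab_frame
from h import *
o=r.get_obs(); p=o["eef_pos"]
r.gripper_to(.05); r.servo_line([p[0],p[1],.13],feed=.12)
r.goto([.5252,.1296,.26],down(np.radians(-14.36-90))); r.sleep(.2)
f=grab_frame("wrist"); show(f,"end8w"); P=world_map(f)
hsv=cv2.cvtColor(f["img"],cv2.COLOR_RGB2HSV)
r.goto([.30,-.40,.30],down(np.radians(-90))); r.sleep(.2)
g=grab_frame("top"); show(g,"end8t")
A=cv2.resize(cv2.imread("pics/end8w.png")[60:260,160:360],(400,400)); B=cv2.imread("pics/end8t.png")[60:310,70:450]
B=cv2.resize(B,(400,263)); cv2.imwrite("pics/end8.png",np.vstack([A,B])[:600])
print([np.round(np.nanmedian(P[v-2:v+3,u-2:u+3,2]),4) for u,v in ((236,115),(276,115),(238,200),(274,200))])
o=r.get_obs(); print(o["time_s"],o["force"])
E
```

```text
[np.float64(0.0404), np.float64(0.0404), np.float64(0.0402), np.float64(0.041)]
31.7667 [-0.78130147  0.42730601 -0.08658469]
```

View pics/end8.png

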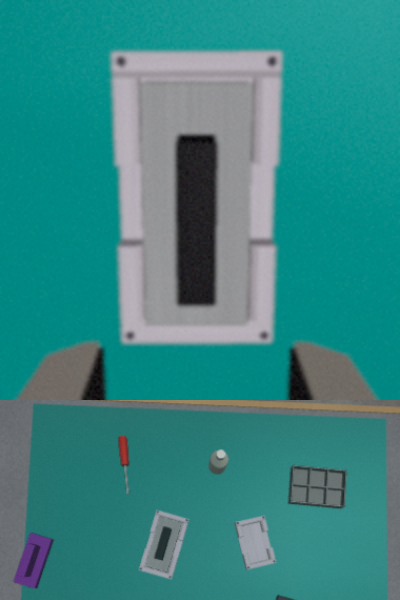

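The block lies squarely in the large mould (slab in crop at 138–252 × 78–325, inside the walls all round). The bottle, screwdriver, tray and small mould are where they were, so I'm handing in.

```bash
python3 -c "
from station import order
order.hand_in()"
```

```text
the job is handed in; nothing more can be done
```

The phone is lying flat on the large mould's floor and the steel pressure block sits squarely on top of it. I handed the job in at about 32 s of the 58 s allowed.

- **Phone:** I took the right-hand one of the two look-alikes and gripped it across its width. I lowered it through the finger notches until it touched the floor at about 9 N, then released it. Its top then read 20.7–21.0 mm above the bench at four points (20 mm expected), so it is level.
- **Block:** I gripped it by the handle and corrected its position over the mould twice from the wrist camera. It met the phone at the expected height with about 12 N. After release its top read 40.2–41.0 mm at four points (40 mm expected), and the wrist picture shows it inside the walls all round.
- **Other things:** In the last top picture the bottle, screwdriver, tray, small mould and purple block look unmoved. I checked these by eye, not by measurement.
- **Disagreements:**
  - The top and wrist cameras differed by 1–3 mm on positions; the wrist values worked.
  - One block measurement failed because I picked a pixel off the block. I repeated it correctly before the grasp.

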